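Load the cheese press and wind it to its working load

ROBOT

A 6-joint arm with a two-finger parallel gripper is mounted at the origin on a cart in front of the work surface, level with it; the furniture and walls round the work are solid. World frame = base frame: x ahead of the robot, y to its left, z up, the work surface at z = 0. Lengths are in m, angles in rad, forces in N, time in s.
With the tool pointing down it reaches from about 0.3 to 0.775 m from the base axis. Payload 14.6 kg.
Tool frame: the origin (TCP) lies midway between the tips of the shut fingers; the grasp point (between the pads) lies behind it (bot.hold_point_z is the z of the grasp point in the tool frame, in m); z points along the fingers, y is the line along which they close (so a half turn about z gives the same grasp; the last joint's range is limited). The gripper opens to 85 mm and grips with 20 to 120 N. Pads are 22 mm wide; open, the fingers measure 114 mm over their backs; the gripper's body (76 mm by 85 mm) begins 54 mm behind the grasp point. The pads swing forward as they close: fully open they stand 13 mm farther back than shut.
Start: joints at [-1.383, 0.3, 1.521, -0, 1.321, -0.067], TCP at [0.139, -0.532, 0.231] pointing down, gripper open.
Joint ranges: [-3.03, 3.03], [-0.79, 2.21], [0.23, 2.52], [-1.04, 4.18], [0, 3.07], [-2.55, 2.55]. Speed limits (rad/s): [2.22, 2.22, 2.57, 3.14, 3.14, 3.14].

INTERFACE

Orientations are given as a rotation vector (axis times angle).
In Python, from workcell import bot gives the robot as it stands.
- The arm moves only by the tool servo_tool, never from a script. Its argument "deltas" is a list that holds one entry, the list of rows, each a list of 4 numbers: the shift along the tool's x, y, z in m, then the turn about the tool's z in degrees. In form: [[[dx, dy, dz, roll], ...]]. A call has 1 to 5 rows; each row shifts and turns the commanded pose from where the row before left it, along the tool's axes as they then stand; what a row does not reach is not made up. A row lasts 1/8 s, in which the tool goes at most 62.5 mm and 10.7 degrees, less where a joint would pass 70% of its speed; a pose out of reach is approached as far as the arm can. A call with a gripper value outside its range is refused whole. "jaw" is the closure, from 0 (fully open) to 1 (shut), set as the call begins (left out, the last holds). The fingers move at their own pace and stop on an object; "force" is the grip in N (left out, the last holds). Time passes only in rows, so rows that do not move let the fingers close. It gives the time, the measured TCP pose, the force, the opening and the grip force at its end, in the units of the state.
- bot.get_state(): the state, without advancing time (a new reading comes with each control period).
- bot.read_camera(name): name is "side" or "top"; returns the picture (480x640x3 uint8, blue, green, red); there is no depth.
- bot.camera_model(name): a dict with "mtx" (3x3 intrinsics, pixels), "eye" and "attitude" of the camera in the world. Camera axes: x right, y down, z forward; pixel columns grow to the right and rows downward; lengths in m; the calibration is good to about 2 mm. A picture is of the moment at which its call begins. camera_model takes no time and is no camera call.
- bot.close_job(): hands the job in; it is judged then, once.
Trained networks look in the newest picture that a camera, given by its name, has taken for a name from the list of things; names that differ only in an ending like _2 or _b are one class to them, and where a whole thing is asked for, a point or a joint stands for the part that bears it (a point fixed in the world has none). Each returns a list of dicts, best first, with "confidence" (0 to 1); they miss things now and then, are a little off and sometimes report something else, mostly with a low value. They report only what shows in the picture. A call takes as long as a camera call.
- bot.look_for(camera, thing): "at" ([x, y, z] in m, in the coordinates of the camera as it stood for that picture, good to about 4 mm: the middle of the surface that is visible of it).
The state is a dict: "time": time; "joints": joint angles; "qd": joint speeds; "joint_efforts": joint torques, N m; "tool_pos": TCP position; "orientation": TCP orientation; "ft_force": force on the tool from outside, world axes, zero at the start; "wrist_torque": the same for the moment, N m; "opening": opening from 0.0 (shut) to 1.0 (fully open); "grasp_force": force on a finger pad.
Only numpy, scipy, OpenCV 4.12 (cv2) and the standard library are available. Lean on these libraries where they do the work, as an engineer would, in place of code of your own. Each camera call takes 0.05 s, during which the arm holds its last target. There are 200 camera calls.

TASK

Slide the filled cheese mould back along the press's board until it stands upright against the two stop pegs, centred under the ram, and let go of it. Then wind the handwheel clockwise by its knob until the ram bears firmly on the mould and the needle of the dial stands in the green band, never as far as the red. Let go, and leave the other things on the worktop where they are.

Things in the scene. Friction and masses are not known exactly. Their poses are not given: they have to be found in the camera images.
- press: cheese press, fixed: beech board 235 x 165 mm, top 24 mm above the worktop, steel column at its back with an arm (203 to 231 mm up) that holds screw, dial and ram over the board. Origin: on the worktop below the ram's axis; z up, -x towards its open front. Board from x = -130 to 105 mm, y = -82 to 82 mm; column front face at x = 58 mm
- press_seat (a point): where the centre of the mould's underside belongs: on the board's top, on the ram's axis; axes as the press's. Two steel stop pegs (10 mm thick, 15 mm tall) behind it, at x = 25, y = -30 and +30 mm, stop the mould there. Ram, dial and wheel overhang it, so an upright gripper does not fit: push with the tool leaning back 30 to 45 degrees to the open front
- mould: filled cheese mould, one rigid loose thing, 0.3 to 0.5 kg: white perforated cylinder 58 mm across, 80 mm tall, foot flange 68 mm across and 10 mm tall, wooden follower disc on top (90 mm in all). Stands on the board 68 to 88 mm in front of its place (-x) and up to 15 mm to a side. Origin: centre of its underside. Push it under 30 mm above the board, or it may tip
- press_foot_pad (a point): centre of the underside of the ram's round foot (43 mm across, under a round dial 51 mm across); hangs 7 to 13 mm above the mould's top at the start, comes down 20 mm for each turn of the wheel, and gives upward on the gauge spring (10 N per mm) once it bears on the mould
- press_hub (a point): centre of the handwheel, on its axis, 245 mm above the worktop. The wheel lies level and stays at its height: rim 11 mm thick on a circle of 50 mm radius, rim top 248 mm, low hub in the middle 254 mm above the worktop at most
- press_knob (a point): middle of the black upright grip knob on the handwheel's rim, 269.5 mm above the worktop: about 19 mm across, its top 20 mm above this point, the rim's top 21 mm below. It spins freely on its own axis and goes round the hub at 50 mm radius, so it can be gripped from above and led round without turning the gripper
- press_wheel (a joint): turn of the handwheel, rad, positive clockwise seen from above (tightens); starts at 0 to 1.9, end stops -0.2 and 7.2. At 0 the knob lies on the press's -x side of the hub. Friction of 0.25 N m holds it where it is left. The ram meets the mould at about 4.1; from there the torque grows by about 0.1 N m per rad
- press_needle (a joint): reading of the red dial needle, rad: 0 with the ram free, growing clockwise on the white dial face by 0.3 for each mm that the gauge spring gives (about 0.95 for each rad of the wheel). Green band 1.5 to 2.1 (its middle straight up; 50 to 70 N), red band from 2.55
- kitchen_timer: round wind-up kitchen timer, green-blue over white, 66 mm across, 46 mm tall; bystander; origin: centre of its underside
- salt_shaker: glass salt shaker with grey cap, 44 mm across, 90 mm tall; bystander; origin: centre of its underside
- lemon_a: lemon, 71 x 53 x 51 mm; bystander; origin: under its middle, on the worktop
- tea_box: green cardboard tea box, 70 x 122 x 77 mm; bystander; origin: centre of its underside
- mug_grey: pale mug with a red-brown inside, 87 mm across, 113 mm over its handle, 90 mm tall; bystander; origin: centre of its underside

How it is judged:
On the way, in this order (a step that is already met when the one before it is completed fails the run):
1. the mould stands upright in its place under the ram, let go, with the ram not yet bearing on it (horizontal distance between mould and press_seat below 0.012 m and z of mould in the frame of press_seat below 0.006 m and angle between mould's own z axis and vertical below 0.1 rad and contact force between the fingers and mould below 0.1 N and value of joint press_needle below 0.2 rad), for 0.2 s.
2. the wheel is wound until the needle stands in the green band (horizontal distance between mould and press_seat below 0.012 m and z of mould in the frame of press_seat below 0.006 m and angle between mould's own z axis and vertical below 0.1 rad and value of joint press_needle between 1.4 and 2.2 rad), for 0.2 s.
At the end, for the whole second after the job is handed in: The mould stands upright (within 6 degrees) on the board within 12 mm of its place under the ram, the needle rests in the green band (1.4 to 2.2 rad) and the robot has let go (all of step 2 and linear speed of mould below 0.01 m/s); the robot touches nothing.
It fails at once if the needle reaches the red (over 2.5 rad) (value of joint press_needle above 2.5 rad).
It fails at once if the mould tips more than 30 degrees (angle between mould's own z axis and vertical above 0.52 rad).
It fails at once if the timer, salt shaker, lemon, tea box or mug is moved more than 40 mm (distance of any of kitchen_timer, salt_shaker, lemon_a, tea_box, mug_grey from where it was at the start of the episode above 0.04 m).
It also fails if it takes over 54 s, if anything falls off the work surface, if the arm or the gripper's body presses on something with over 40 N, if the wrist force passes 120 N, or if a joint passes its speed limit or range.

## Working session

There is one attempt and no reset: what is moved stays moved. The work goes in short steps, Python scripts to look and compute and a tool call to move; the robot and the scene stay as the last step left them, time stands still between calls to the robot, and variables do not carry over. Pictures are saved under pics/ and viewed, at most 10 in all, crops included, and the job is handed in when it is done.

Besides the shell and the picture viewer there is one more tool, called after "Call:" by a JSON object that holds its "api" and its "payload". servo_tool: Moves the arm, as the interface text tells. Its arguments: {"type":"object","properties":{"deltas":{"type":"array","items":{"type":"array","items":{"type":"array","items":{"type":"number"}}}},"jaw":{"type":"number"},"force":{"type":"number"}},"required":["deltas"]}

```bash
mkdir -p pics; ls; cat > h.py <<'E'
from workcell import bot
import numpy as np, cv2
from scipy.spatial.transform import Rotation as R
def cam(n):
    m=bot.camera_model(n); A=np.array(m['attitude'],float)
    Rm=A if A.shape==(3,3) else (R.from_rotvec(A).as_matrix() if A.size==3 else R.from_quat(A).as_matrix())
    return np.array(m['mtx']),np.array(m['eye']),Rm
def look(n,t,k=2):
    K,e,Rm=cam(n); out=[]
    for d in bot.look_for(n,t)[:k]:
        p=np.array(d['at']); w=Rm@p+e; uv=K@p; out.append((round(d['confidence'],2),w.round(4),(uv[:2]/uv[2]).round(0)))
    return out
def proj(n,w):
    K,e,Rm=cam(n); p=K@(Rm.T@(np.array(w)-e)); return p[:2]/p[2]
def ray(n,u,v,z):
    K,e,Rm=cam(n); d=Rm@np.linalg.solve(K,[u,v,1]); return e+d*(z-e[2])/d[2]
E
python3 - <<'E'
from h import *
for n in ['side','top']:
    cv2.imwrite(f'pics/{n}0.png',bot.read_camera(n)); print(bot.camera_model(n))
    for t in ['press','mould','press_knob','press_hub','press_foot_pad','kitchen_timer','salt_shaker','lemon_a','tea_box','mug_grey']:
        print(n,t,look(n,t))
print(bot.get_state(),bot.hold_point_z)
E
```

```text
pics
{'mtx': array([[533.62438318,   0.        , 317.94514923],
       [  0.        , 533.62438318, 235.67998098],
       [  0.        ,   0.        ,   1.        ]]), 'eye': array([0.0991663 , 0.52071824, 1.18889434]), 'attitude': array([-1.09853583,  2.63987719, -0.68918363])}
side press [(0.86, array([0.4821, 0.1352, 0.021 ]), array([322., 277.]))]
side mould [(0.97, array([0.4617, 0.0493, 0.0973]), array([355., 245.]))]
side press_knob []
side press_hub [(0.67, array([0.4826, 0.1366, 0.0225]), array([322., 277.]))]
side press_foot_pad []
side kitchen_timer [(0.94, array([0.383 , 0.3635, 0.035 ]), array([280., 371.]))]
side salt_shaker [(0.84, array([0.5152, 0.3874, 0.0673]), array([230., 332.]))]
side lemon_a [(0.84, array([ 0.5768, -0.1042,  0.0434]), array([362., 190.]))]
side tea_box [(0.85, array([0.6243, 0.3456, 0.0747]), array([213., 286.]))]
side mug_grey [(0.93, array([0.7028, 0.0076, 0.0594]), array([297., 184.]))]
{'mtx': array([[507.67084896,   0.        , 331.60646499],
       [  0.        , 507.67084896, 234.1738751 ],
       [  0.        ,   0.        ,   1.        
[... 1156 characters left out ...]
nts': array([-1.38260743e+00,  2.99907428e-01,  1.52099427e+00,  1.16620034e-05,
        1.32070632e+00, -6.66101454e-02]), 'qd': array([-4.09823775e-05,  5.21509680e-04,  3.78598780e-05, -2.47437188e-04,
       -1.02719738e-03,  8.51214924e-04]), 'joint_efforts': array([-1.40748678e-03, -5.43371308e+01, -3.61986172e+01, -1.06564282e-04,
        5.98784281e-04,  2.50186952e-05]), 'tool_pos': array([ 0.13862085, -0.53223564,  0.23127893]), 'orientation': array([-3.11611678e+00, -3.99149066e-01, -1.62501450e-05]), 'ft_force': array([-0.12742455, -0.06039228,  0.16323572]), 'wrist_torque': array([-0.01146433,  0.01879843,  0.05260159]), 'grasp_force': 0.0, 'opening': 1.0017440208464772} -0.0187
```

View pics/top0.png

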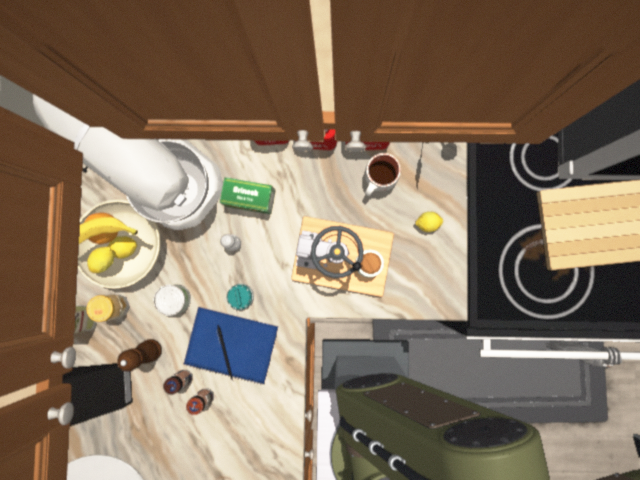

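View pics/side0.png

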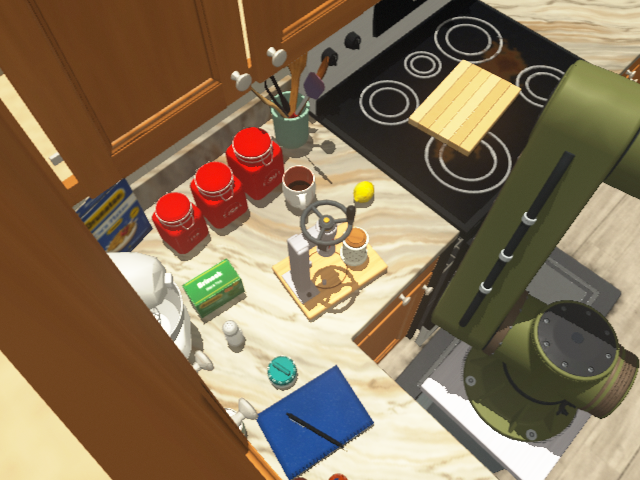

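The top view shows the press's board at about (300,217)–(385,297) with its front pointing right (world -y), the wheel at (337,252), the knob near (356,267) and the mould at (371,263). In the side view the mould is at (355,243) and the wheel at (327,222). I'll take closer crops.

```bash
python3 - <<'E'
import cv2,numpy as np
a=cv2.imread('pics/top0.png')[205:310,280:400]; b=cv2.imread('pics/side0.png')[190:325,265:395]
A=cv2.resize(a,(400,350),interpolation=cv2.INTER_CUBIC)
A=cv2.resize(a,None,fx=5,fy=5,interpolation=cv2.INTER_CUBIC); B=cv2.resize(b,None,fx=4.4,fy=4.4,interpolation=cv2.INTER_CUBIC)
print(A.shape,B.shape)
cv2.imwrite('pics/topc.png',A);cv2.imwrite('pics/sidec.png',B)
E
```

```text
(525, 600, 3) (594, 572, 3)
```

View pics/topc.png

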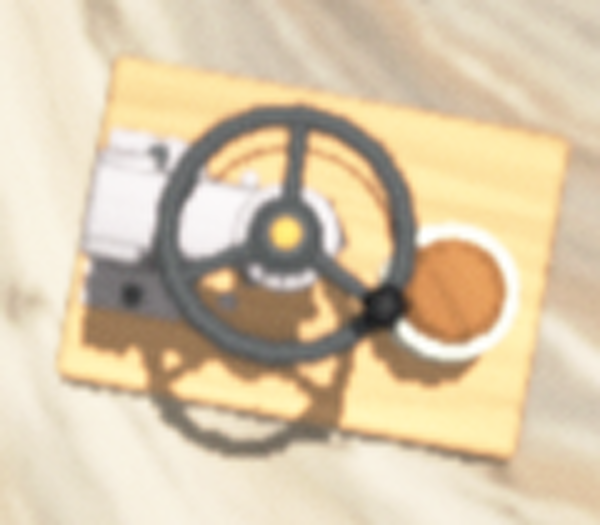

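View pics/sidec.png

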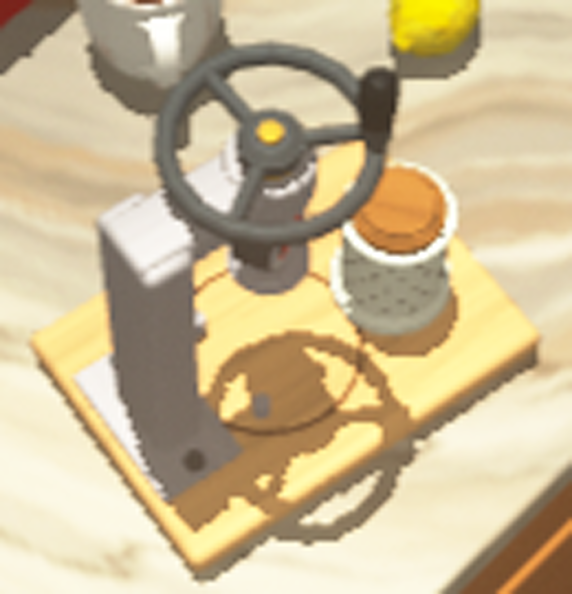

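The crops give the top-view board corners (118,57), (568,140), (512,460), (60,378), hub (286,232), knob (384,307) and follower (457,291). The side crop gives hub (270,131), knob top (378,75) and follower (403,200).

```bash
python3 - <<'E'
from h import *
t=lambda x,y:((x+.5)/5-.5+280,(y+.5)/5-.5+205)
s=lambda x,y:((x+.5)/4.4-.5+265,(y+.5)/4.4-.5+190)
C=[ray('top',*t(*p),.024) for p in [(118,57),(568,140),(512,460),(60,378)]]
for c in C: print('corner',c.round(4))
fr=(C[1]+C[2])/2; bk=(C[0]+C[3])/2
d=fr-bk; print('len',np.linalg.norm(d),np.linalg.norm(C[1]-C[2]),np.linalg.norm(C[0]-C[3]))
xa=-(d/np.linalg.norm(d)); e2=(C[0]+C[1]-C[2]-C[3])[:2]
print('yaw',np.degrees(np.arctan2(xa[1],xa[0])),np.degrees(np.arctan2(e2[1],e2[0]))+0)
print('origin from board',(sum(C)/4+xa*0.0125).round(4))
print('hub',ray('top',*t(286,232),.254),ray('side',*s(270,131),.254))
print('knobtop',ray('top',*t(384,305),.2895),ray('side',*s(378,75),.2895))
print('mould',ray('top',*t(457,291),.114),ray('side',*s(403,203),.114))
E
```

```text
corner [0.5877 0.202  0.024 ]
corner [ 0.549  -0.0252  0.024 ]
corner [0.3888 0.0015 0.024 ]
corner [0.4258 0.2278 0.024 ]
len 0.22986198470984687 0.16244643571958708 0.16399705109161283
yaw 80.510688395397 -9.267817904616516
origin from board [0.4899 0.1139 0.024 ]
hub [0.49152427 0.11413049 0.254     ] [0.49238    0.11510186 0.254     ]
knobtop [0.46177326 0.07460401 0.2895    ] [0.4637869  0.07481281 0.2895    ]
mould [0.47080863 0.03517963 0.114     ] [0.47080951 0.03621274 0.114     ]
```

```bash
cat >> h.py <<'E'
def plan(target,n,roll=0.):
    """n equal rows from the present pose to world target, turning roll deg (about tool z) in all"""
    s=bot.get_state(); Rt=R.from_rotvec(s['orientation']); D=(np.array(target)-s['tool_pos'])/n
    out=[]
    for i in range(n):
        # rows shift along the axes as they stand before the row's turn
        out.append([*np.round(Rt.inv().apply(D),4),round(roll/n,2)]); Rt=Rt*R.from_rotvec([0,0,np.radians(roll/n)])
    print(s['time'],s['tool_pos'].round(4),np.array(R.from_rotvec(s['orientation']).as_matrix()).round(3).tolist()); print(out)
E
python3 - <<'E'
from h import *
plan([.441,-.081,.2],10,29)
E
```

```text
1.1 [ 0.1386 -0.5322  0.2313] [[0.968, 0.252, 0.0], [0.252, -0.968, 0.0], [0.0, -0.0, -1.0]]
[[np.float64(0.0406), np.float64(-0.036), np.float64(0.0031), 2.9], [np.float64(0.0388), np.float64(-0.0381), np.float64(0.0031), 2.9], [np.float64(0.0368), np.float64(-0.04), np.float64(0.0031), 2.9], [np.float64(0.0347), np.float64(-0.0418), np.float64(0.0031), 2.9], [np.float64(0.0326), np.float64(-0.0435), np.float64(0.0031), 2.9], [np.float64(0.0303), np.float64(-0.0451), np.float64(0.0031), 2.9], [np.float64(0.028), np.float64(-0.0465), np.float64(0.0031), 2.9], [np.float64(0.0256), np.float64(-0.0479), np.float64(0.0031), 2.9], [np.float64(0.0231), np.float64(-0.0491), np.float64(0.0031), 2.9], [np.float64(0.0206), np.float64(-0.0502), np.float64(0.0031), 2.9]]
```

Call:
{"api": "servo_tool", "payload": {"deltas": [[[0.041, -0.036, 0.003, 3], [0.039, -0.038, 0.003, 3], [0.037, -0.04, 0.003, 3], [0.035, -0.042, 0.003, 3], [0.033, -0.043, 0.003, 3]]], "jaw": 0}}

```text
time: 1.72
tool_pos: [0.2928, -0.3058, 0.2164]
orientation: [3.141, -0.014, 0.001]
ft_force: [0.7, -1.5, 0.5]
opening: 1.004
grasp_force: 0.0
```

Call:
{"api": "servo_tool", "payload": {"deltas": [[[0.03, -0.045, 0.003, 3], [0.028, -0.046, 0.003, 3], [0.025, -0.048, 0.003, 3], [0.023, -0.049, 0.003, 3], [0.021, -0.05, 0.003, 2]]]}}

```text
time: 2.35
tool_pos: [0.4461, -0.0827, 0.2015]
orientation: [3.116, -0.396, 0.001]
ft_force: [1.2, -1.7, -0.0]
opening: 1.002
grasp_force: 0.0
```

Call:
{"api": "servo_tool", "payload": {"deltas": [[[0, 0, 0.05, 0], [0, 0, 0.05, 0], [0, 0, 0.05, 0], [0, 0, 0.025, 0], [0, 0, 0, 0]]]}}

```text
time: 2.98
tool_pos: [0.4444, -0.0842, 0.0251]
orientation: [-3.116, 0.394, 0.005]
ft_force: [-0.1, -0.2, 0.8]
opening: 0.997
grasp_force: 0.0
```

```bash
python3 - <<'E'
from h import *
a=bot.read_camera('top');b=bot.read_camera('side')
A=cv2.resize(a[170:410,280:480],None,fx=2,fy=2);B=cv2.resize(b[120:360,240:440],None,fx=2,fy=2)
cv2.imwrite('pics/2.png',np.hstack([A,B]))
s=bot.get_state();print(s['tool_pos'],s['ft_force'],s['joints'])
E
```

```text
[ 0.44580433 -0.08453074  0.0272099 ] [0.79987041 0.16853229 0.70628664] [-2.68147551e-01  3.87789797e-01  1.95645984e+00  2.29811475e-05
  7.96336928e-01  1.55398696e+00]
```

View pics/2.png

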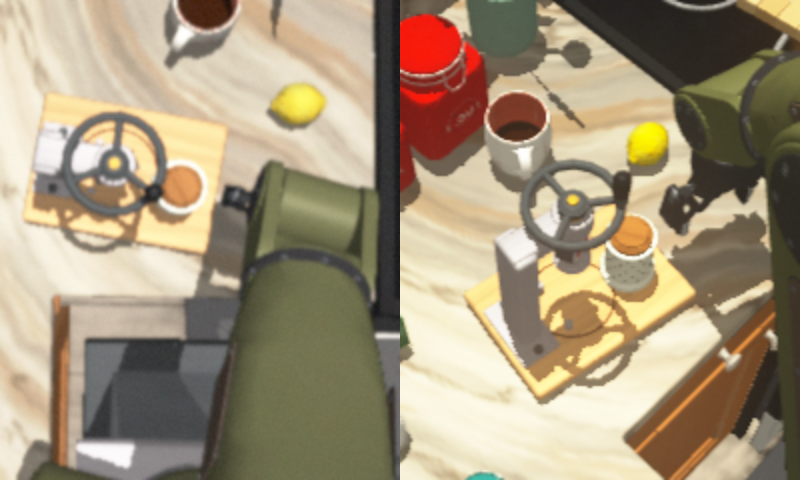

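The top view (left half) shows the open finger at (238,197), ahead of the wrist housing whose end cap is at about (262,210). In the side view the finger is at (680,205) and the cap at about (697,122), so I'll triangulate the cap.

```bash
python3 - <<'E'
from h import *
def tri(t,s):
    P=[]
    for n in('top','side'):
        K,e,Rm=cam(n);P.append(K@np.c_[Rm.T,-Rm.T@e])
    X=cv2.triangulatePoints(P[0],P[1],np.array(t,float).reshape(2,1),np.array(s,float).reshape(2,1))[:,0];X=X[:3]/X[3]
    print(X.round(3),(proj('top',X)-t).round(1),(proj('side',X)-s).round(1))
    d=X[:2]-np.array([.4458,-.0845]); print('ahead',d@[.249,.969],'lat',d@[.969,-.249])
tri((280+262/2,170+210/2),(240+297/2,120+122/2))
tri((280+230/2,170+197/2),(240+278/2,120+215/2))
for z in(.2,.25,.3):
  for u in(250,262,280): print(z,u,ray('top',280+u/2,170+210/2,z).round(3))
E
```

```text
[ 0.449 -0.03   0.287] [-1.8 -2.1] [2.4 0.1]
ahead 0.05341111991134427 lat -0.010390900672330084
[ 0.456 -0.024  0.097] [0.8 1. ] [-1.2 -0.1]
ahead 0.06082480917703596 lat -0.004873555315463166
0.2 250 [ 0.444 -0.033  0.2  ]
0.2 262 [ 0.444 -0.046  0.2  ]
0.2 280 [ 0.445 -0.065  0.2  ]
0.25 250 [ 0.445 -0.027  0.25 ]
0.25 262 [ 0.445 -0.039  0.25 ]
0.25 280 [ 0.445 -0.057  0.25 ]
0.3 250 [ 0.445 -0.02   0.3  ]
0.3 262 [ 0.445 -0.032  0.3  ]
0.3 280 [ 0.445 -0.049  0.3  ]
```

The wrist housing sits about 55 mm ahead of the tool axis at wheel height, so an upright push would foul the wheel. I'll test whether an out-of-reach command lets the tool lean.

Call:
{"api": "servo_tool", "payload": {"deltas": [[[0, 0, -0.06, 0], [0, 0, -0.06, 0], [0, 0, -0.06, 0], [0, 0.06, 0, 0], [0, 0.06, 0, 0]]]}}

```text
time: 3.7
tool_pos: [0.4153, -0.2018, 0.209]
orientation: [3.115, -0.391, 0.007]
ft_force: [0.5, 0.1, -0.4]
opening: 1.001
grasp_force: 0.0
```

```bash
python3 - <<'E'
from h import *
np.set_printoptions(suppress=True)
plan([.15,-.40,.22],6,0)
E
```

```text
3.7 [ 0.4153 -0.2018  0.209 ] [[0.969, -0.247, 0.004], [-0.247, -0.969, -0.002], [0.005, 0.001, -1.0]]
[[np.float64(-0.0347), np.float64(0.0429), np.float64(-0.0019), 0.0], [np.float64(-0.0347), np.float64(0.0429), np.float64(-0.0019), 0.0], [np.float64(-0.0347), np.float64(0.0429), np.float64(-0.0019), 0.0], [np.float64(-0.0347), np.float64(0.0429), np.float64(-0.0019), 0.0], [np.float64(-0.0347), np.float64(0.0429), np.float64(-0.0019), 0.0], [np.float64(-0.0347), np.float64(0.0429), np.float64(-0.0019), 0.0]]
```

Call:
{"api": "servo_tool", "payload": {"deltas": [[[-0.035, 0.043, 0, 0], [-0.035, 0.043, 0, 0], [-0.035, 0.043, 0, 0], [-0.035, 0.043, 0, 0], [-0.035, 0.043, 0, 0]]]}}

```text
time: 4.32
tool_pos: [0.1909, -0.3663, 0.2082]
orientation: [3.114, -0.393, 0.003]
ft_force: [1.5, -0.7, -0.6]
opening: 1.002
grasp_force: 0.0
```

Call:
{"api": "servo_tool", "payload": {"deltas": [[[-0.06, 0, 0, 0], [-0.045, -0.045, 0, 0], [0, -0.05, 0, 0], [0, -0.05, 0, 0], [0, -0.05, 0, 0]]]}}

```text
time: 4.95
tool_pos: [0.1397, -0.1501, 0.2074]
orientation: [3.114, -0.396, 0.004]
ft_force: [1.9, 0.3, 0.9]
opening: 1.003
grasp_force: 0.0
```

```bash
python3 - <<'E'
from h import *
np.set_printoptions(suppress=True)
plan([.15,-.40,.22],1,0); print(bot.get_state()['joints'].round(3))
E
```

```text
4.95 [ 0.1397 -0.1501  0.2074] [[0.968, -0.251, 0.002], [-0.251, -0.968, -0.003], [0.003, 0.002, -1.0]]
[[np.float64(0.0726), np.float64(0.2394), np.float64(-0.0119), 0.0]]
[-1.001 -0.575  2.337  0.     1.376  0.823]
```

```bash
python3 - <<'E'
from h import *
np.set_printoptions(suppress=True)
plan([.41,-.13,.10],6,60)
E
```

```text
4.95 [ 0.1397 -0.1501  0.2074] [[0.968, -0.251, 0.002], [-0.251, -0.968, -0.003], [0.003, 0.002, -1.0]]
[[np.float64(0.0427), np.float64(-0.0146), np.float64(0.018), 10.0], [np.float64(0.0395), np.float64(-0.0218), np.float64(0.018), 10.0], [np.float64(0.0352), np.float64(-0.0283), np.float64(0.018), 10.0], [np.float64(0.0297), np.float64(-0.034), np.float64(0.018), 10.0], [np.float64(0.0234), np.float64(-0.0386), np.float64(0.018), 10.0], [np.float64(0.0163), np.float64(-0.0421), np.float64(0.018), 10.0]]
```

Call:
{"api": "servo_tool", "payload": {"deltas": [[[0.043, -0.015, 0.01, 10], [0.04, -0.022, 0.014, 10], [0.035, -0.028, 0.018, 10], [0.03, -0.034, 0.02, 10], [0.023, -0.039, 0.02, 10]]]}}

```text
time: 5.58
tool_pos: [0.3468, -0.1257, 0.1313]
orientation: [-2.715, 1.581, -0.005]
ft_force: [0.4, -0.5, 0.7]
opening: 1.004
grasp_force: 0.0
```

Call:
{"api": "servo_tool", "payload": {"deltas": [[[0.016, -0.042, 0.02, 10], [0, 0, 0, 10], [0, 0, 0, 10], [0, 0, 0, 10], [0, 0, 0, 10]]]}}

```text
time: 6.2
tool_pos: [0.3325, -0.1995, 0.0973]
orientation: [-1.846, 2.366, 0.046]
ft_force: [0.3, -0.4, -0.4]
opening: 0.999
grasp_force: 0.0
```

```bash
python3 - <<'E'
from h import *
np.set_printoptions(suppress=True)
plan([.41,-.13,.10],1,0); print(bot.get_state()['joints'].round(3))
E
```

```text
6.2 [ 0.3325 -0.1995  0.0973] [[-0.237, -0.967, 0.092], [-0.963, 0.247, 0.11], [-0.129, -0.062, -0.99]]
[[np.float64(-0.0857), np.float64(-0.058), np.float64(0.012), 0.0]]
[-0.726  0.119  2.1    0.179  0.935  2.554]
```

The tool is starting to lean in the right direction, so I'll keep rolling past the limit while moving back.

Call:
{"api": "servo_tool", "payload": {"deltas": [[[-0.035, -0.01, 0, 10], [-0.035, -0.01, 0, 10], [-0.035, -0.01, 0, 10], [-0.035, -0.01, 0, 10], [-0.035, -0.01, 0, 10]]]}}

```text
time: 6.82
tool_pos: [0.314, -0.1691, 0.0133]
orientation: [-0.839, 2.572, 0.148]
ft_force: [1.4, 0.8, -0.2]
opening: 1.004
grasp_force: 0.0
```

```bash
python3 - <<'E'
from h import *
np.set_printoptions(suppress=True)
plan([.41,-.13,.10],1,0); print(bot.get_state()['joints'].round(3))
E
```

```text
6.825 [ 0.314  -0.1691  0.0133] [[-0.725, -0.584, 0.365], [-0.538, 0.811, 0.229], [-0.43, -0.03, -0.902]]
[[np.float64(-0.128), np.float64(-0.0269), np.float64(-0.0343), 0.0]]
[-0.902  0.254  2.312  0.758  0.672  2.554]
```

```bash
python3 - <<'E'
from h import *
plan([.34,.05,.22],6,0)
E
```

```text
6.825 [ 0.314  -0.1691  0.0133] [[-0.725, -0.584, 0.365], [-0.538, 0.811, 0.229], [-0.43, -0.03, -0.902]]
[[np.float64(-0.0376), np.float64(0.0261), np.float64(-0.0212), 0.0], [np.float64(-0.0376), np.float64(0.0261), np.float64(-0.0212), 0.0], [np.float64(-0.0376), np.float64(0.0261), np.float64(-0.0212), 0.0], [np.float64(-0.0376), np.float64(0.0261), np.float64(-0.0212), 0.0], [np.float64(-0.0376), np.float64(0.0261), np.float64(-0.0212), 0.0], [np.float64(-0.0376), np.float64(0.0261), np.float64(-0.0212), 0.0]]
```

Call:
{"api": "servo_tool", "payload": {"deltas": [[[-0.038, 0.026, -0.021, 0], [-0.038, 0.026, -0.021, 0], [-0.038, 0.026, -0.021, 0]]]}}

```text
time: 7.2
tool_pos: [0.2957, -0.0781, 0.0522]
orientation: [-0.864, 2.472, 0.129]
ft_force: [1.0, 0.4, -0.6]
opening: 0.997
grasp_force: 0.0
```

```bash
python3 - <<'E'
from h import *
plan([.34,.05,.22],4,0); print(bot.get_state()['joints'].round(3))
E
```

```text
7.2 [ 0.2957 -0.0781  0.0522] [[-0.665, -0.605, 0.438], [-0.556, 0.793, 0.25], [-0.499, -0.077, -0.863]]
[[np.float64(-0.0461), np.float64(0.0155), np.float64(-0.0233), 0.0], [np.float64(-0.0461), np.float64(0.0155), np.float64(-0.0233), 0.0], [np.float64(-0.0461), np.float64(0.0155), np.float64(-0.0233), 0.0], [np.float64(-0.0461), np.float64(0.0155), np.float64(-0.0233), 0.0]]
[-0.794 -0.013  2.508  0.864  0.697  2.554]
```

```bash
python3 - <<'E'
from h import *
plan([.38,.05,.2],7,-70)
E
```

```text
7.2 [ 0.2957 -0.0781  0.0522] [[-0.665, -0.605, 0.438], [-0.556, 0.793, 0.25], [-0.499, -0.077, -0.863]]
[[np.float64(-0.0287), np.float64(0.0056), np.float64(-0.0084), -10.0], [np.float64(-0.0292), np.float64(0.0005), np.float64(-0.0084), -10.0], [np.float64(-0.0289), np.float64(-0.0046), np.float64(-0.0084), -10.0], [np.float64(-0.0277), np.float64(-0.0095), np.float64(-0.0084), -10.0], [np.float64(-0.0256), np.float64(-0.0142), np.float64(-0.0084), -10.0], [np.float64(-0.0227), np.float64(-0.0184), np.float64(-0.0084), -10.0], [np.float64(-0.0192), np.float64(-0.0221), np.float64(-0.0084), -10.0]]
```

Call:
{"api": "servo_tool", "payload": {"deltas": [[[-0.029, 0.006, -0.008, -10], [-0.029, 0, -0.008, -10], [-0.029, -0.005, -0.008, -10], [-0.028, -0.01, -0.008, -10], [-0.026, -0.014, -0.008, -10]]]}}

```text
time: 7.82
tool_pos: [0.3585, 0.0143, 0.1577]
orientation: [-1.836, 1.874, -0.18]
ft_force: [0.3, 0.5, 0.0]
opening: 1.002
grasp_force: 0.0
```

```bash
python3 - <<'E'
from h import *
plan([.38,.05,.2],3,-20); print(bot.get_state()['joints'].round(3))
E
```

```text
7.825 [0.3585 0.0143 0.1577] [[0.04, -0.898, 0.438], [-0.965, 0.079, 0.251], [-0.26, -0.433, -0.863]]
[[np.float64(-0.0149), np.float64(-0.0116), np.float64(-0.006), -6.67], [np.float64(-0.0134), np.float64(-0.0132), np.float64(-0.006), -6.67], [np.float64(-0.0118), np.float64(-0.0147), np.float64(-0.006), -6.67]]
[-0.329 -0.269  2.369  0.582  0.762  2.462]
```

```bash
python3 - <<'E'
from h import *
plan([.29,.22,.24],6,-60)
E
```

```text
7.825 [0.3585 0.0143 0.1577] [[0.04, -0.898, 0.438], [-0.965, 0.079, 0.251], [-0.26, -0.433, -0.863]]
[[np.float64(-0.0371), np.float64(0.007), np.float64(-0.0082), -10.0], [np.float64(-0.0378), np.float64(0.0005), np.float64(-0.0082), -10.0], [np.float64(-0.0373), np.float64(-0.0061), np.float64(-0.0082), -10.0], [np.float64(-0.0356), np.float64(-0.0125), np.float64(-0.0082), -10.0], [np.float64(-0.0329), np.float64(-0.0185), np.float64(-0.0082), -10.0], [np.float64(-0.0292), np.float64(-0.0239), np.float64(-0.0082), -10.0]]
```

Call:
{"api": "servo_tool", "payload": {"deltas": [[[-0.037, 0.007, -0.008, -10], [-0.038, 0, -0.008, -10], [-0.037, -0.006, -0.008, -10], [-0.036, -0.012, -0.008, -10], [-0.033, -0.018, -0.008, -10]]]}}

```text
time: 8.45
tool_pos: [0.3051, 0.1761, 0.2243]
orientation: [-2.518, 0.935, -0.455]
ft_force: [0.6, -0.4, -0.7]
opening: 0.998
grasp_force: 0.0
```

Call:
{"api": "servo_tool", "payload": {"deltas": [[[-0.029, -0.024, -0.008, -5], [0, 0, 0, 10], [0, 0, 0, 10], [0, 0, 0, 10], [0, 0, 0, 10]]]}}

```text
time: 9.07
tool_pos: [0.3235, 0.1221, 0.215]
orientation: [-2.076, 1.511, -0.17]
ft_force: [0.1, 0.3, -0.5]
opening: 1.001
grasp_force: 0.0
```

```bash
python3 - <<'E'
from h import *
plan([.30,.22,.24],3,-60); print(bot.get_state()['joints'].round(3))
E
```

```text
9.075 [0.3235 0.1221 0.215 ] [[0.356, -0.837, 0.414], [-0.909, -0.207, 0.362], [-0.217, -0.506, -0.835]]
[[np.float64(-0.0343), np.float64(-0.0044), np.float64(0.0016), -20.0], [np.float64(-0.0307), np.float64(-0.0159), np.float64(0.0016), -20.0], [np.float64(-0.0234), np.float64(-0.0254), np.float64(0.0016), -20.0]]
[-0.015 -0.463  2.358  0.508  0.858  2.554]
```

```bash
python3 - <<'E'
from h import *
plan([.23,.31,.26],6,-60)
E
```

```text
9.075 [0.3235 0.1221 0.215 ] [[0.356, -0.837, 0.414], [-0.909, -0.207, 0.362], [-0.217, -0.506, -0.835]]
[[np.float64(-0.0356), np.float64(0.0028), np.float64(-0.0014), -10.0], [np.float64(-0.0356), np.float64(-0.0035), np.float64(-0.0014), -10.0], [np.float64(-0.0344), np.float64(-0.0096), np.float64(-0.0014), -10.0], [np.float64(-0.0322), np.float64(-0.0154), np.float64(-0.0014), -10.0], [np.float64(-0.0291), np.float64(-0.0208), np.float64(-0.0014), -10.0], [np.float64(-0.025), np.float64(-0.0255), np.float64(-0.0014), -10.0]]
```

Call:
{"api": "servo_tool", "payload": {"deltas": [[[-0.036, 0.003, -0.001, -10], [-0.036, -0.003, -0.001, -10], [-0.034, -0.01, -0.001, -10], [-0.032, -0.015, -0.001, -10], [-0.029, -0.021, -0.001, -10]]]}}

```text
time: 9.7
tool_pos: [0.2541, 0.262, 0.2484]
orientation: [-2.583, 0.47, -0.471]
ft_force: [0.4, 0.1, -0.6]
opening: 1.0
grasp_force: 0.0
```

Call:
{"api": "servo_tool", "payload": {"deltas": [[[-0.025, -0.025, -0.001, 0], [0, 0, 0, 10], [0, 0, 0, 10], [0, 0, 0, 10], [0, 0, 0, 10]]]}}

```text
time: 10.32
tool_pos: [0.2942, 0.2119, 0.2328]
orientation: [-2.207, 1.194, -0.114]
ft_force: [0.1, 0.2, -0.3]
opening: 0.999
grasp_force: 0.0
```

```bash
python3 - <<'E'
from h import *
plan([.23,.31,.26],6,-60); print(bot.get_state()['joints'].round(3))
E
```

```text
10.325 [0.2942 0.2119 0.2328] [[0.587, -0.729, 0.352], [-0.782, -0.399, 0.478], [-0.208, -0.556, -0.805]]
[[np.float64(-0.02), np.float64(-0.0013), np.float64(0.0004), -10.0], [np.float64(-0.0195), np.float64(-0.0047), np.float64(0.0004), -10.0], [np.float64(-0.0184), np.float64(-0.008), np.float64(0.0004), -10.0], [np.float64(-0.0167), np.float64(-0.0111), np.float64(0.0004), -10.0], [np.float64(-0.0145), np.float64(-0.0138), np.float64(0.0004), -10.0], [np.float64(-0.0119), np.float64(-0.0161), np.float64(0.0004), -10.0]]
[ 0.267 -0.464  2.334  0.528  0.821  2.554]
```

```bash
python3 - <<'E'
from h import *
plan([.20,.35,.27],6,-60)
E
```

```text
10.325 [0.2942 0.2119 0.2328] [[0.587, -0.729, 0.352], [-0.782, -0.399, 0.478], [-0.208, -0.556, -0.805]]
[[np.float64(-0.0285), np.float64(-0.0012), np.float64(0.0005), -10.0], [np.float64(-0.0279), np.float64(-0.0061), np.float64(0.0005), -10.0], [np.float64(-0.0264), np.float64(-0.0109), np.float64(0.0005), -10.0], [np.float64(-0.0241), np.float64(-0.0153), np.float64(0.0005), -10.0], [np.float64(-0.0211), np.float64(-0.0192), np.float64(0.0005), -10.0], [np.float64(-0.0174), np.float64(-0.0226), np.float64(0.0005), -10.0]]
```

Call:
{"api": "servo_tool", "payload": {"deltas": [[[-0.034, -0.001, 0, -10], [-0.033, -0.007, 0, -10], [-0.031, -0.013, 0, -10], [-0.028, -0.018, 0, -10], [-0.024, -0.022, 0, 0]]]}}

```text
time: 10.95
tool_pos: [0.2199, 0.3257, 0.2666]
orientation: [-2.515, 0.329, -0.361]
ft_force: [0.4, -0.5, -0.3]
opening: 0.999
grasp_force: 0.0
```

Call:
{"api": "servo_tool", "payload": {"deltas": [[[0, 0, 0, 10], [0, 0, 0, 10], [0, 0, 0, 10], [0, 0, 0, 10], [0, 0, 0, 10]]]}}

```text
time: 11.58
tool_pos: [0.2814, 0.2569, 0.2281]
orientation: [-2.094, 1.23, 0.086]
ft_force: [0.3, 0.7, -0.8]
opening: 1.003
grasp_force: 0.0
```

```bash
python3 - <<'E'
from h import *
plan([.44,-.08,.26],8,0); print(bot.get_state()['joints'].round(3))
E
```

```text
11.575 [0.2814 0.2569 0.2281] [[0.548, -0.79, 0.277], [-0.743, -0.307, 0.595], [-0.385, -0.531, -0.755]]
[[np.float64(0.0406), np.float64(-0.0049), np.float64(-0.0226), 0.0], [np.float64(0.0406), np.float64(-0.0049), np.float64(-0.0226), 0.0], [np.float64(0.0406), np.float64(-0.0049), np.float64(-0.0226), 0.0], [np.float64(0.0406), np.float64(-0.0049), np.float64(-0.0226), 0.0], [np.float64(0.0406), np.float64(-0.0049), np.float64(-0.0226), 0.0], [np.float64(0.0406), np.float64(-0.0049), np.float64(-0.0226), 0.0], [np.float64(0.0406), np.float64(-0.0049), np.float64(-0.0226), 0.0], [np.float64(0.0406), np.float64(-0.0049), np.float64(-0.0226), 0.0]]
[ 0.328 -0.399  2.338  0.719  0.802  2.554]
```

```bash
python3 - <<'E'
from h import *
plan([.445,-.065,.2],12,-126)
E
```

```text
11.575 [0.2814 0.2569 0.2281] [[0.548, -0.79, 0.277], [-0.743, -0.307, 0.595], [-0.385, -0.531, -0.755]]
[[np.float64(0.0283), np.float64(-0.0013), np.float64(-0.0104), -10.5], [np.float64(0.0281), np.float64(0.0039), np.float64(-0.0104), -10.5], [np.float64(0.0269), np.float64(0.0089), np.float64(-0.0104), -10.5], [np.float64(0.0248), np.float64(0.0137), np.float64(-0.0104), -10.5], [np.float64(0.0219), np.float64(0.018), np.float64(-0.0104), -10.5], [np.float64(0.0183), np.float64(0.0217), np.float64(-0.0104), -10.5], [np.float64(0.014), np.float64(0.0246), np.float64(-0.0104), -10.5], [np.float64(0.0093), np.float64(0.0268), np.float64(-0.0104), -10.5], [np.float64(0.0042), np.float64(0.028), np.float64(-0.0104), -10.5], [np.float64(-0.0009), np.float64(0.0283), np.float64(-0.0104), -10.5], [np.float64(-0.0061), np.float64(0.0277), np.float64(-0.0104), -10.5], [np.float64(-0.011), np.float64(0.0261), np.float64(-0.0104), -10.5]]
```

Call:
{"api": "servo_tool", "payload": {"deltas": [[[0.028, -0.001, -0.01, -10.5], [0.028, 0.004, -0.01, -10.5], [0.027, 0.009, -0.01, -10.5], [0.025, 0.014, -0.01, -10.5], [0.022, 0.018, -0.01, -10.5]]], "jaw": 0.62}}

```text
time: 12.2
tool_pos: [0.3448, 0.1286, 0.2142]
orientation: [-2.443, 0.22, -0.313]
ft_force: [0.2, 0.7, 0.6]
opening: 0.384
grasp_force: 0.0
```

Call:
{"api": "servo_tool", "payload": {"deltas": [[[0.018, 0.022, -0.01, -10.5], [0.014, 0.025, -0.01, -10.5], [0.009, 0.027, -0.01, -10.5], [0.004, 0.028, -0.01, -10.5], [-0.001, 0.028, -0.01, -10.5]]]}}

```text
time: 12.82
tool_pos: [0.4087, -0.0069, 0.1978]
orientation: [-2.391, -0.923, -0.691]
ft_force: [0.8, 0.7, 0.3]
opening: 0.375
grasp_force: 0.0
```

```bash
python3 - <<'E'
from h import *
plan([.445,-.06,.15],3,-21); print(bot.get_state()['joints'].round(3))
E
```

```text
12.825 [ 0.4087 -0.0069  0.1978] [[0.645, 0.712, 0.279], [0.468, -0.656, 0.592], [0.604, -0.251, -0.756]]
[[np.float64(-0.0101), np.float64(0.0242), np.float64(0.0049), -7.0], [np.float64(-0.013), np.float64(0.0228), np.float64(0.0049), -7.0], [np.float64(-0.0157), np.float64(0.0211), np.float64(0.0049), -7.0]]
[-0.518  0.015  2.089  0.767  1.224 -0.025]
```

Call:
{"api": "servo_tool", "payload": {"deltas": [[[-0.01, 0.024, 0.005, -7.5], [-0.013, 0.023, 0.005, -7.5], [-0.016, 0.021, 0.005, -7.5], [-0.025, 0, 0.029, 0], [-0.025, 0, 0.029, 0]]]}}

```text
time: 13.45
tool_pos: [0.4446, -0.0595, 0.0723]
orientation: [-2.233, -1.404, -0.828]
ft_force: [0.5, -0.5, -0.7]
opening: 0.38
grasp_force: 0.0
```

```bash
python3 - <<'E'
from h import *
plan([.447,-.055,.037],2,0); print(bot.get_state()['joints'].round(3))
E
```

```text
13.45 [ 0.4446 -0.0595  0.0723] [[0.329, 0.902, 0.28], [0.681, -0.432, 0.591], [0.654, -0.004, -0.757]]
[[np.float64(-0.0096), np.float64(0.0002), np.float64(0.015), 0.0], [np.float64(-0.0096), np.float64(0.0002), np.float64(0.015), 0.0]]
[-0.583  0.375  2.028  0.843  1.05  -0.688]
```

Call:
{"api": "servo_tool", "payload": {"deltas": [[[-0.01, 0, 0.0145, 0], [-0.01, 0, 0.0145, 0], [0.0148, -0.0038, 0.0128, 0], [0.0148, -0.0038, 0.0128, 0], [0, 0, 0, 0]]]}}

```text
time: 14.08
tool_pos: [0.4556, -0.0162, 0.0379]
orientation: [-2.231, -1.406, -0.825]
ft_force: [-0.4, -0.5, -0.2]
opening: 0.38
grasp_force: 0.0
```

```bash
python3 - <<'E'
from h import *
a=bot.read_camera('top');b=bot.read_camera('side')
A=cv2.resize(a[180:320,280:420],None,fx=2.85,fy=2.85);B=cv2.resize(b[180:320,270:410],None,fx=2.85,fy=2.85)
cv2.imwrite('pics/3.png',np.hstack([A,B])); print(A.shape)
plan([.491-.251*.07,.1145-.968*.07,.036],5,0)
E
```

```text
(399, 399, 3)
14.175 [ 0.4554 -0.0168  0.0378] [[0.328, 0.903, 0.277], [0.683, -0.429, 0.591], [0.652, -0.005, -0.758]]
[[np.float64(0.0096), np.float64(-0.0022), np.float64(0.0088), 0.0], [np.float64(0.0096), np.float64(-0.0022), np.float64(0.0088), 0.0], [np.float64(0.0096), np.float64(-0.0022), np.float64(0.0088), 0.0], [np.float64(0.0096), np.float64(-0.0022), np.float64(0.0088), 0.0], [np.float64(0.0096), np.float64(-0.0022), np.float64(0.0088), 0.0]]
```

View pics/3.png

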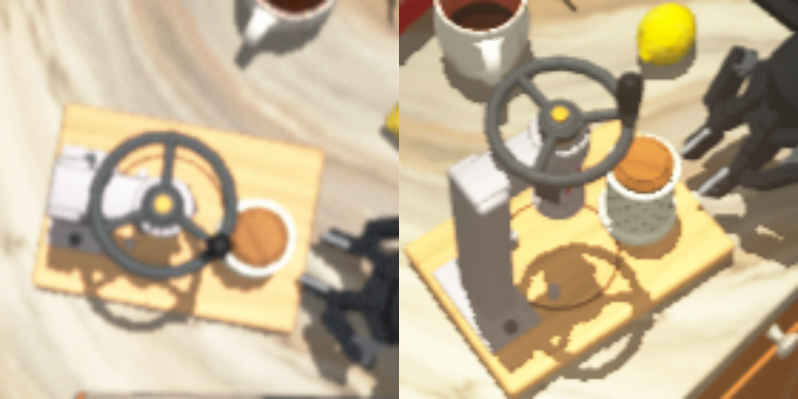

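The picture shows both fingertips, at (325,240) and (303,283) in the top half, in line with the mould (257,240) and the hub (163,203). The gripper leans well clear of the wheel, so I'll push.

Call:
{"api": "servo_tool", "payload": {"deltas": [[[0.0095, -0.0022, 0.0087, 0], [0.0095, -0.0022, 0.0087, 0], [0.0095, -0.0022, 0.0087, 0], [0.0095, -0.0022, 0.0087, 0], [0.0095, -0.0022, 0.0087, 0]]]}}

```text
time: 14.8
tool_pos: [0.4728, 0.0482, 0.0356]
orientation: [-2.229, -1.412, -0.822]
ft_force: [-1.4, -4.5, 3.2]
opening: 0.384
grasp_force: 2.4
```

```bash
python3 - <<'E'
from h import *
a=bot.read_camera('top');b=bot.read_camera('side')
print(look('top','mould',1),look('side','mould',1))
plan([.491-.251*.04,.1145-.968*.04,.037],3,0)
E
```

```text
[(0.52, array([0.4871, 0.0705, 0.1109]), array([356., 256.]))] [(0.72, array([0.4732, 0.0886, 0.0812]), array([339., 256.]))]
15.0 [0.4722 0.0478 0.0353] [[0.326, 0.905, 0.273], [0.685, -0.425, 0.592], [0.651, -0.006, -0.759]]
[[np.float64(0.0077), np.float64(-0.0013), np.float64(0.0059), 0.0], [np.float64(0.0077), np.float64(-0.0013), np.float64(0.0059), 0.0], [np.float64(0.0077), np.float64(-0.0013), np.float64(0.0059), 0.0]]
```

Call:
{"api": "servo_tool", "payload": {"deltas": [[[0.0077, -0.0015, 0.0062, 0], [0.0077, -0.0015, 0.0062, 0], [0.005, -0.001, 0.004, 0]]]}}

```text
time: 15.38
tool_pos: [0.48, 0.0734, 0.0363]
orientation: [-2.228, -1.412, -0.821]
ft_force: [-0.4, -1.9, -1.6]
opening: 0.383
grasp_force: 0.8
```

Call:
{"api": "servo_tool", "payload": {"deltas": [[[0.003, -0.0006, 0.0024, 0], [0.003, -0.0006, 0.0024, 0]]]}}

```text
time: 15.62
tool_pos: [0.4821, 0.0804, 0.0366]
orientation: [-2.229, -1.411, -0.821]
ft_force: [-0.0, -1.0, -1.0]
opening: 0.378
grasp_force: 0.9
```

Call:
{"api": "servo_tool", "payload": {"deltas": [[[0.002, -0.0004, 0.0016, 0], [0.002, -0.0004, 0.0016, 0]]]}}

```text
time: 15.88
tool_pos: [0.4835, 0.085, 0.0367]
orientation: [-2.229, -1.411, -0.821]
ft_force: [-8.7, -12.1, 2.9]
opening: 0.379
grasp_force: 6.2
```

Call:
{"api": "servo_tool", "payload": {"deltas": [[[0.002, -0.0004, 0.0016, 0], [0.002, -0.0004, 0.0016, 0]]]}}

```text
time: 16.12
tool_pos: [0.4838, 0.0886, 0.0361]
orientation: [-2.232, -1.412, -0.818]
ft_force: [-31.8, -43.4, 14.6]
opening: 0.379
grasp_force: 25.9
```

It has met the pegs, so I'll back off and look.

Call:
{"api": "servo_tool", "payload": {"deltas": [[[-0.004, 0.0008, -0.0032, 0], [-0.012, 0.0024, -0.0096, 0], [-0.016, 0.003, -0.013, 0], [-0.016, 0.003, -0.013, 0], [0, 0, 0, 0]]]}}

```text
time: 16.75
tool_pos: [0.4672, 0.0291, 0.0352]
orientation: [-2.231, -1.409, -0.823]
ft_force: [0.1, 0.9, -0.7]
opening: 0.377
grasp_force: 0.0
```

```bash
python3 - <<'E'
from h import *
a=bot.read_camera('top');b=bot.read_camera('side')
A=cv2.resize(a[205:310,290:400],None,fx=3.6,fy=3.6,interpolation=cv2.INTER_CUBIC);B=cv2.resize(b[190:295,285:395],None,fx=3.6,fy=3.6,interpolation=cv2.INTER_CUBIC)
cv2.imwrite('pics/4.png',np.hstack([A,B])); print(A.shape)
for p in ([.491,.1145,.114],[.491-.029*.163,.1145-.029*.987,.104],[.491-.034*.163,.1145-.034*.987,.024]): 
  print([((proj('top',p)-[290,205]+.5)*3.6).round(0),((proj('side',p)-[285,190]+.5)*3.6+[396,0]).round(0)])
plan([.49,.1,.3],1,0)
E
```

```text
(378, 396, 3)
[array([171., 177.]), array([546., 223.])]
[array([215., 185.]), array([582., 207.])]
[array([220., 190.]), array([585., 259.])]
16.85 [0.4672 0.0303 0.0352] [[0.326, 0.905, 0.274], [0.685, -0.426, 0.591], [0.652, -0.005, -0.759]]
[[np.float64(0.2277), np.float64(-0.0105), np.float64(-0.1534), 0.0]]
```

View pics/4.png

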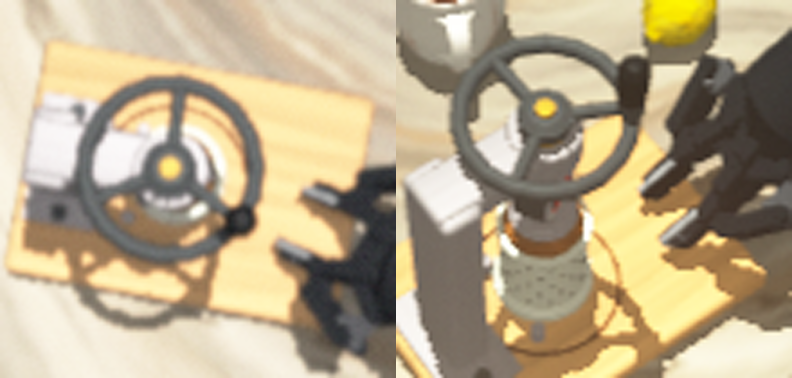

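The mould stands upright under the ram (side half: rim spans 497–592, flange bottom at about (546,320)), and the fingers are clear. I'll check the depth direction numerically.

```bash
python3 - <<'E'
from h import *
for dx,dy in((0,0),(.01,0),(-.01,0),(0,.01),(0,-.01)):
  C=[[.491+dx+.034*np.cos(t),.1145+dy+.034*np.sin(t),.024] for t in np.linspace(0,6.28,60)]
  q=np.array([(proj('side',c)-[285,190]+.5)*3.6+[396,0] for c in C]); q2=np.array([(proj('top',c)-[290,205]+.5)*3.6 for c in C])
  print(dx,dy,q.min(0).round(),q.max(0).round(),q2.min(0).round(),q2.max(0).round())
print(look('side','mould',1),look('top','mould',1))
E
```

```text
0 0 [494. 240.] [595. 331.] [123. 133.] [221. 230.]
0.01 0 [484. 231.] [585. 322.] [123. 118.] [221. 216.]
-0.01 0 [505. 250.] [606. 341.] [123. 147.] [221. 245.]
0 0.01 [484. 250.] [585. 341.] [109. 132.] [206. 230.]
0 -0.01 [505. 231.] [606. 322.] [137. 133.] [235. 230.]
[(0.91, array([0.4815, 0.127 , 0.074 ]), array([325., 265.]))] [(0.6, array([0.4826, 0.0931, 0.1035]), array([346., 257.]))]
```

```bash
python3 - <<'E'
from h import *
s=bot.get_state();Rt=R.from_rotvec(s['orientation']).inv();p=s['tool_pos'];print(p)
for q in([.4553,.0376,.0365],[.4720,.0737,.0365],[.4805,.092,.0365]): print(Rt.apply(np.array(q)-p).round(4)); p=np.array(q)
E
```

```text
[0.46716833 0.03077694 0.03516203]
[ 0.0017 -0.0137 -0.0002]
[ 0.0302 -0.0002  0.0259]
[ 0.0153 -0.0001  0.0131]
```

Call:
{"api": "servo_tool", "payload": {"deltas": [[[0.002, -0.0135, 0, 0], [0.015, 0, 0.013, 0], [0.015, 0, 0.013, 0], [0.0055, 0, 0.0045, 0], [0.003, 0, 0.0026, 0]]]}}

```text
time: 17.58
tool_pos: [0.4767, 0.0839, 0.0364]
orientation: [-2.228, -1.412, -0.821]
ft_force: [-0.0, 0.1, 0.1]
opening: 0.378
grasp_force: 0.1
```

Call:
{"api": "servo_tool", "payload": {"deltas": [[[0.003, 0, 0.0026, 0], [0.0025, 0, 0.002, 0]]]}}

```text
time: 17.82
tool_pos: [0.4798, 0.0873, 0.0358]
orientation: [-2.235, -1.411, -0.82]
ft_force: [-27.5, -50.1, 16.0]
opening: 0.38
grasp_force: 24.8
```

Call:
{"api": "servo_tool", "payload": {"deltas": [[[-0.01, 0, -0.0085, 0], [-0.02, 0, -0.017, 0], [-0.022, 0, -0.019, 0]]]}}

```text
time: 18.2
tool_pos: [0.4504, 0.0273, 0.0364]
orientation: [-2.228, -1.411, -0.821]
ft_force: [0.2, 0.3, -0.1]
opening: 0.38
grasp_force: 0.0
```

```bash
python3 - <<'E'
from h import *
a=bot.read_camera('side'); B=a[190:295,285:395]
w=cv2.resize(B,None,fx=3.6,fy=3.6,interpolation=cv2.INTER_CUBIC); cv2.imwrite('pics/5.png',w)
print(look('side','mould',1))
plan([.4426,.028,.267],5,0)
E
```

```text
[(0.79, array([0.479 , 0.1285, 0.0732]), array([325., 267.]))]
18.3 [0.4504 0.0262 0.0364] [[0.328, 0.904, 0.275], [0.684, -0.428, 0.59], [0.651, -0.005, -0.759]]
[[np.float64(0.0298), np.float64(-0.0018), np.float64(-0.0352), 0.0], [np.float64(0.0298), np.float64(-0.0018), np.float64(-0.0352), 0.0], [np.float64(0.0298), np.float64(-0.0018), np.float64(-0.0352), 0.0], [np.float64(0.0298), np.float64(-0.0018), np.float64(-0.0352), 0.0], [np.float64(0.0298), np.float64(-0.0018), np.float64(-0.0352), 0.0]]
```

View pics/5.png

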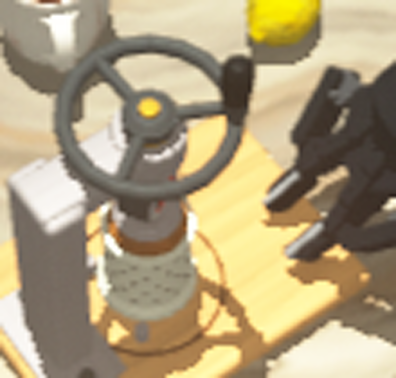

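The mould now spans 101–198 with its base at about y = 323, within roughly 5 mm of the seat, and it is upright and released. Next is the knob.

Call:
{"api": "servo_tool", "payload": {"deltas": [[[0.03, -0.002, -0.035, 0], [0.03, -0.002, -0.035, 0], [0.03, -0.002, -0.035, 0], [0.03, -0.002, -0.035, 0], [0.03, -0.002, -0.035, 0]]], "jaw": 0.4}}

```text
time: 18.92
tool_pos: [0.4426, 0.0319, 0.2685]
orientation: [-2.229, -1.411, -0.822]
ft_force: [-0.0, 0.3, -1.8]
opening: 0.597
grasp_force: 0.0
```

```bash
python3 - <<'E'
from h import *
plan([.4678,.0853,.266],4,0);print(bot.get_state()['joints'].round(3))
E
```

```text
18.925 [0.4426 0.0319 0.2685] [[0.326, 0.905, 0.274], [0.685, -0.426, 0.591], [0.651, -0.005, -0.759]]
[[np.float64(0.0108), np.float64(0.0), np.float64(0.0101), 0.0], [np.float64(0.0108), np.float64(0.0), np.float64(0.0101), 0.0], [np.float64(0.0108), np.float64(0.0), np.float64(0.0101), 0.0], [np.float64(0.0108), np.float64(0.0), np.float64(0.0101), 0.0]]
[-0.385 -0.039  1.957  0.747  1.278 -0.189]
```

Call:
{"api": "servo_tool", "payload": {"deltas": [[[0.0108, 0, 0.01, 0], [0.0108, 0, 0.01, 0], [0.0108, 0, 0.01, 0], [0.0108, 0, 0.01, 0], [0, 0, 0, 0]]]}}

```text
time: 19.55
tool_pos: [0.4681, 0.0858, 0.2642]
orientation: [-2.227, -1.412, -0.82]
ft_force: [0.9, -0.8, 0.2]
opening: 0.598
grasp_force: 0.0
```

Call:
{"api": "servo_tool", "payload": {"deltas": [[[0, 0, 0, 0], [0, 0, 0, 0], [0, 0, 0, 0], [0, 0, 0, 0]]], "jaw": 1, "force": 25}}

```text
time: 20.05
tool_pos: [0.468, 0.0845, 0.2648]
orientation: [-2.229, -1.411, -0.822]
ft_force: [-4.2, -3.8, 1.9]
opening: 0.209
grasp_force: 24.7
```

```bash
python3 - <<'E'
from h import *
a=bot.read_camera('top');b=bot.read_camera('side')
A=cv2.resize(a[205:310,290:400],None,fx=3.6,fy=3.6,interpolation=cv2.INTER_CUBIC);B=cv2.resize(b[180:285,285:395],None,fx=3.6,fy=3.6,interpolation=cv2.INTER_CUBIC)
cv2.imwrite('pics/6.png',np.hstack([A,B]))
s=bot.get_state(); print(s['ft_force'],s['opening'],s['grasp_force'])
plan([.4678,.0853,.266],4,0)
E
```

```text
[-3.58347897 -4.52687929  3.17811694] 0.20996316764298217 24.793304800987244
20.15 [0.468  0.0846 0.2648] [[0.326, 0.905, 0.274], [0.685, -0.426, 0.591], [0.651, -0.005, -0.759]]
[[np.float64(0.0003), np.float64(-0.0001), np.float64(-0.0001), 0.0], [np.float64(0.0003), np.float64(-0.0001), np.float64(-0.0001), 0.0], [np.float64(0.0003), np.float64(-0.0001), np.float64(-0.0001), 0.0], [np.float64(0.0003), np.float64(-0.0001), np.float64(-0.0001), 0.0]]
```

View pics/6.png

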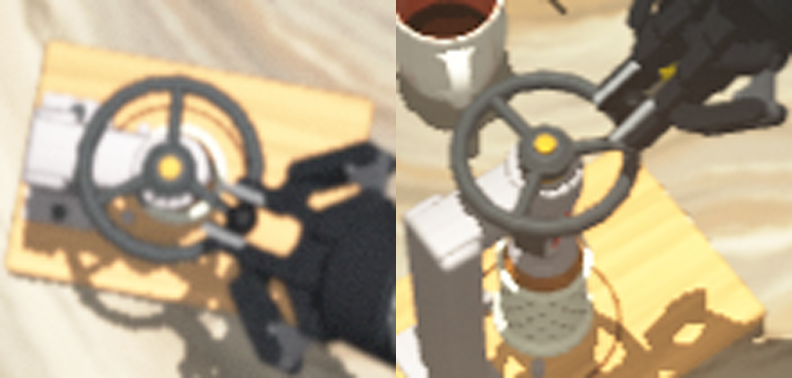

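The knob is held (opening 0.21 is about 18 mm, grip 25 N) with a finger on each side of it at about (238,215) in the top half. Now I'll wind.

```bash
cat >> h.py <<'E'
hub=np.array([.4915,.1145]); y0=np.radians(80.6); xa=np.array([np.cos(y0),np.sin(y0)]); ya=np.array([-xa[1],xa[0]])
k=lambda t: hub+.05*(-np.cos(t)*xa+np.sin(t)*ya)
OFF=np.array([.468,.0846])-k(.454); Z=.265
def arc(step,n):
    s=bot.get_state(); Rt=R.from_rotvec(s['orientation']).inv(); p=s['tool_pos']; d=p[:2]-OFF-hub
    t0=np.arctan2(d@ya,-(d@xa))%(2*np.pi); print('t',s['time'],'theta',t0.round(3),'r',np.hypot(*d).round(4),'z',p[2].round(4),'F',s['ft_force'].round(1),s['opening'].round(3))
    for i in range(1,n+1):
        q=np.array([*(k(t0+i*step)+OFF),Z]); print(Rt.apply(q-p).round(4).tolist()); p=q
E
python3 -c "
from h import *
arc(.25,8)"
```

```text
Traceback (most recent call last):
  File "h.py", line 30, in arc
    t0=np.arctan2(d@ya,-(d@xa))%(2*np.pi); print('t',s['time'],'theta',t0.round(3),'r',np.hypot(*d).round(4),'z',p[2].round(4),'F',s['ft_force'].round(1),s['opening'].round(3))
                                                                                                                                                          ^^^^^^^^^^^^^^^^^^
AttributeError: 'float' object has no attribute 'round'
```

```bash
sed -i "s/,s\['opening'\].round(3)//" h.py
python3 -c "
from h import *
arc(.25,5)"
```

```text
t 20.15 theta 0.453 r 0.05 z 0.2648 F [-3.6 -4.5  3.2]
[0.0029, -0.0119, 0.0023]
[0.0049, -0.0106, 0.0043]
[0.0068, -0.0087, 0.0059]
[0.0082, -0.0062, 0.0071]
[0.0091, -0.0033, 0.0078]
```

Call:
{"api": "servo_tool", "payload": {"deltas": [[[0.003, -0.012, 0.0023, 0], [0.005, -0.0106, 0.0043, 0], [0.0068, -0.0087, 0.0059, 0], [0.0082, -0.0062, 0.0071, 0], [0.0091, -0.0033, 0.0078, 0]]]}}

```text
time: 20.78
tool_pos: [0.4489, 0.1405, 0.2649]
orientation: [-2.23, -1.411, -0.821]
ft_force: [3.7, -6.0, -2.4]
opening: 0.214
grasp_force: 24.9
```

```bash
python3 -c "
from h import *
arc(.25,5)"
```

```text
t 20.775 theta 1.712 r 0.0504 z 0.2649 F [ 3.7 -6.  -2.4]
[0.0096, 0.0002, 0.0081]
[0.0092, 0.003, 0.0079]
[0.0084, 0.0059, 0.0071]
[0.007, 0.0084, 0.006]
[0.0052, 0.0104, 0.0044]
```

Call:
{"api": "servo_tool", "payload": {"deltas": [[[0.0096, 0.0002, 0.0081, 0], [0.0092, 0.003, 0.0079, 0], [0.0084, 0.0059, 0.0071, 0], [0.007, 0.0084, 0.006, 0], [0.0052, 0.0104, 0.0044, 0]]]}}

```text
time: 21.4
tool_pos: [0.4963, 0.1755, 0.2648]
orientation: [-2.228, -1.412, -0.82]
ft_force: [-4.8, -8.5, 2.0]
opening: 0.214
grasp_force: 25.5
```

```bash
python3 -c "
from h import *
arc(.25,5)"
```

```text
t 21.4 theta 2.964 r 0.0502 z 0.2648 F [-4.8 -8.5  2. ]
[0.0031, 0.0119, 0.0023]
[0.0008, 0.0124, 0.0006]
[-0.0016, 0.0123, -0.0015]
[-0.0038, 0.0114, -0.0034]
[-0.0059, 0.0098, -0.0051]
```

Call:
{"api": "servo_tool", "payload": {"deltas": [[[0.0031, 0.0119, 0.0023, 0], [0.0008, 0.0124, 0.0006, 0], [-0.0016, 0.0123, -0.0015, 0], [-0.0038, 0.0114, -0.0034, 0], [-0.0059, 0.0098, -0.0051, 0]]]}}

```text
time: 22.02
tool_pos: [0.5441, 0.1417, 0.2649]
orientation: [-2.227, -1.411, -0.819]
ft_force: [-8.3, 3.7, -0.8]
opening: 0.214
grasp_force: 25.1
```

```bash
python3 -c "
from h import *
arc(.2,5)"
```

```text
t 22.025 theta 4.215 r 0.0499 z 0.2649 F [-8.3  3.7 -0.8]
[-0.0058, 0.0063, -0.0052]
[-0.0067, 0.0045, -0.0058]
[-0.0073, 0.0027, -0.0063]
[-0.0076, 0.0007, -0.0065]
[-0.0075, -0.0013, -0.0064]
```

Call:
{"api": "servo_tool", "payload": {"deltas": [[[-0.0058, 0.0063, -0.0052, 0], [-0.0067, 0.0045, -0.0058, 0], [-0.0073, 0.0027, -0.0063, 0], [-0.0076, 0.0007, -0.0065, 0], [-0.0075, -0.0013, -0.0064, 0]]]}}

```text
time: 22.65
tool_pos: [0.5361, 0.0944, 0.265]
orientation: [-2.228, -1.411, -0.82]
ft_force: [1.5, 8.4, -3.9]
opening: 0.212
grasp_force: 24.7
```

```bash
python3 -c "
from h import *
arc(.14,5)"
```

```text
t 22.65 theta 5.217 r 0.0499 z 0.265 F [ 1.5  8.4 -3.9]
[-0.0051, -0.002, -0.0044]
[-0.0048, -0.003, -0.0041]
[-0.0045, -0.0038, -0.0038]
[-0.004, -0.0046, -0.0034]
[-0.0035, -0.0053, -0.003]
```

Call:
{"api": "servo_tool", "payload": {"deltas": [[[-0.0051, -0.002, -0.0044, 0], [-0.0048, -0.003, -0.0041, 0], [-0.0045, -0.0038, -0.0038, 0], [-0.004, -0.0046, -0.0034, 0], [-0.0035, -0.0053, -0.003, 0]]]}}

```text
time: 23.28
tool_pos: [0.5072, 0.0763, 0.265]
orientation: [-2.229, -1.41, -0.821]
ft_force: [7.9, 7.4, -7.2]
opening: 0.211
grasp_force: 24.7
```

```bash
python3 - <<'E'
from h import *
arc(.07,1)
a=bot.read_camera('top');b=bot.read_camera('side')
for c in('top','side'):
  for n in('press_needle','press_knob','mould'): print(c,n,look(c,n,1))
E
```

```text
t 23.275 theta 5.914 r 0.0501 z 0.265 F [ 7.9  7.4 -7.2]
[-0.0014, -0.003, -0.0013]
top press_needle []
top press_knob [(0.65, array([0.5016, 0.0624, 0.2899]), array([363., 246.]))]
top mould [(0.62, array([0.4791, 0.0879, 0.1009]), array([348., 259.]))]
side press_needle [(0.65, array([0.4839, 0.1247, 0.1231]), array([325., 254.]))]
side press_knob [(0.38, array([0.5052, 0.0721, 0.2876]), array([337., 194.]))]
side mould [(0.85, array([0.4824, 0.128 , 0.0693]), array([325., 266.]))]
```

Call:
{"api": "servo_tool", "payload": {"deltas": [[[-0.0014, -0.003, -0.0013, 0], [0, 0, 0, 0]]]}}

```text
time: 23.92
tool_pos: [0.5036, 0.0757, 0.265]
orientation: [-2.229, -1.411, -0.821]
ft_force: [3.2, 5.3, -11.4]
opening: 0.216
grasp_force: 25.3
```

Call:
{"api": "servo_tool", "payload": {"deltas": [[[0, 0, 0, 0], [0, 0, 0, 0], [0, 0, 0, 0]]], "jaw": 0.4}}

```text
time: 24.3
tool_pos: [0.5039, 0.0755, 0.2661]
orientation: [-2.229, -1.412, -0.823]
ft_force: [0.2, -0.2, 0.4]
opening: 0.6
grasp_force: 0.0
```

```bash
python3 -c "
from h import *
arc(.01,1)"
```

```text
t 24.3 theta 5.982 r 0.0503 z 0.2661 F [ 0.2 -0.2  0.4]
[-0.0007, -0.0006, 0.0008]
```

Call:
{"api": "servo_tool", "payload": {"deltas": [[[-0.0108, 0, -0.0095, 0], [-0.0108, 0, -0.0095, 0], [-0.0108, 0, -0.0095, 0], [-0.0108, 0, -0.0095, 0], [-0.0108, 0, -0.0095, 0]]]}}

```text
time: 24.92
tool_pos: [0.4726, 0.0095, 0.2666]
orientation: [-2.229, -1.411, -0.822]
ft_force: [0.2, -0.2, -0.4]
opening: 0.599
grasp_force: 0.0
```

Call:
{"api": "servo_tool", "payload": {"deltas": [[[-0.016, 0, -0.014, 0], [-0.016, 0, -0.014, 0], [-0.016, 0, -0.014, 0], [0, 0, 0, 0]]]}}

```text
time: 25.42
tool_pos: [0.4455, -0.0483, 0.2671]
orientation: [-2.23, -1.409, -0.822]
ft_force: [-0.6, 0.1, -0.1]
opening: 0.599
grasp_force: 0.0
```

```bash
python3 - <<'E'
from h import *
a=bot.read_camera('top');b=bot.read_camera('side')
A=cv2.resize(a[205:310,290:400],None,fx=3.6,fy=3.6,interpolation=cv2.INTER_CUBIC);B=cv2.resize(b[180:285,285:395],None,fx=3.6,fy=3.6,interpolation=cv2.INTER_CUBIC)
cv2.imwrite('pics/7.png',np.hstack([A,B]))
for c in('top','side'): print(look(c,'press_knob',1))
s=bot.get_state(); print(s['time'],s['ft_force'],s['tool_pos'],k(5.98))
t=lambda x,y:((x+.5)/3.6-.5+290,(y+.5)/3.6-.5+205)
E
```

```text
[(0.3, array([0.4836, 0.1008, 0.0276]), array([343., 258.]))]
[(0.48, array([0.4982, 0.0714, 0.2806]), array([339., 198.]))]
25.625 [-1.09371194 -0.0980301  -0.13463124] [ 0.44591476 -0.04674585  0.26714339] [0.4984338  0.06498311]
```

View pics/7.png

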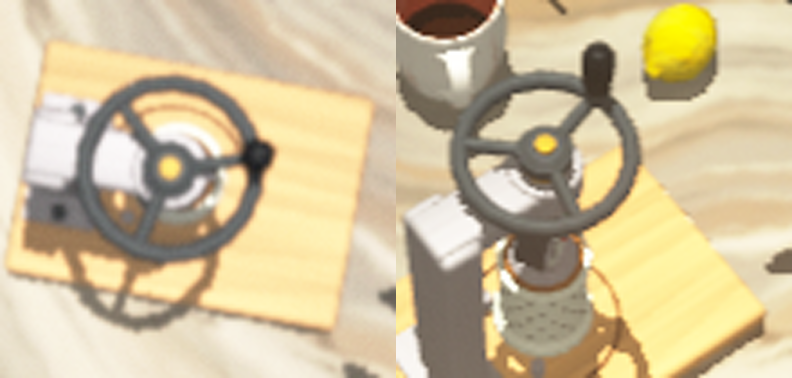

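The ram bears on the upright mould and the arm is clear. The knob is at (258,152) in the top half and (598,50) in the side half, so I'll check the wheel angle from those pixels.

```bash
python3 - <<'E'
from h import *
a=ray('top',258.5/3.6-.5+290,152.5/3.6-.5+205,.2895)[:2];b=ray('side',202.5/3.6-.5+285,50.5/3.6-.5+180,.2895)[:2]
for p in(a,b):
  d=p-hub; print(p.round(4),np.hypot(*d).round(4),np.arctan2(d@ya,-(d@xa))+2*np.pi)
E
```

```text
[0.4991 0.0653] 0.0498 5.966168566729362
[0.4994 0.066 ] 0.0491 5.956865059250238
```

```bash
python3 -c "
from workcell import bot
print(bot.close_job())"
```

```text
the job is handed in; nothing more can be done
None
```

The mould stands upright within about 5 mm of its place. I wound the wheel to about 5.96 rad, which should put the needle near 1.78, mid-green. I worked that out from the knob's angle because neither camera can see the dial. The gripper has let go, I didn't touch the bystanders, and I've handed the job in; no verdict came back.

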